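Click the lid of a leftovers box shut all round

TASK

Press around the yellow rim of the lid on the blue food box with the fingertips, section by section, until all four sections (two long, two short) have clicked fully down. Only press: do not lift or tip the box or shove it along the counter, leave the green steam vent in the middle of the lid up, and leave the mug, jar and spoon where they are.

Things in the scene. Friction and masses are not known exactly. Their poses are not given: they have to be found in the camera images.
- box: Food storage box standing loose on the counter, about 1.4 to 2.5 kg: blue stoneware dish 126 x 180 mm and 60 mm high under a lid 130 mm (its own x) by 184 mm (its own y). Origin: centre of the underside; z up. Around the lid runs a rim of four separate yellow snap sections, each 18 mm wide and 12 mm thick. The grey panel inside the rim is fixed, its top 68 mm above the counter.
- near_top (a point): Centre of the top face of the yellow rim section 'near' (long section along the box's -x edge; 184 mm long, 18 mm wide), (-56, 0) mm from the box's origin in its own x, y. It goes down with the section: 82 mm above the counter when open, 74 mm when clicked shut.
- seal_near (a joint): How far the section 'near' is pressed down, in m: 0 open (standing 8 mm proud, red gasket showing below it), 0.008 clicked shut. It moves straight down wherever it is pressed. It resists with about 9 N at first and ever less until 5 mm down, past which it snaps shut by itself and stays; let go before that, it springs back up.
- far_top (a point): Centre of the top face of the yellow rim section 'far' (long section along the box's +x edge; 184 mm long, 18 mm wide), (56, 0) mm from the box's origin in its own x, y. It goes down with the section: 82 mm above the counter when open, 74 mm when clicked shut.
- seal_far (a joint): How far the section 'far' is pressed down, in m: 0 open (standing 8 mm proud, red gasket showing below it), 0.008 clicked shut. It moves straight down wherever it is pressed. It resists with about 9 N at first and ever less until 5 mm down, past which it snaps shut by itself and stays; let go before that, it springs back up.
- left_top (a point): Centre of the top face of the yellow rim section 'left' (short section along the box's +y edge; 90 mm long, 18 mm wide), (0, 83) mm from the box's origin in its own x, y. It goes down with the section: 82 mm above the counter when open, 74 mm when clicked shut.
- seal_left (a joint): How far the section 'left' is pressed down, in m: 0 open (standing 8 mm proud, red gasket showing below it), 0.008 clicked shut. It moves straight down wherever it is pressed. It resists with about 9 N at first and ever less until 5 mm down, past which it snaps shut by itself and stays; let go before that, it springs back up.
- right_top (a point): Centre of the top face of the yellow rim section 'right' (short section along the box's -y edge; 90 mm long, 18 mm wide), (0, -83) mm from the box's origin in its own x, y. It goes down with the section: 82 mm above the counter when open, 74 mm when clicked shut.
- seal_right (a joint): How far the section 'right' is pressed down, in m: 0 open (standing 8 mm proud, red gasket showing below it), 0.008 clicked shut. It moves straight down wherever it is pressed. It resists with about 9 N at first and ever less until 5 mm down, past which it snaps shut by itself and stays; let go before that, it springs back up.
- vent_top (a point): Centre of the top of the green steam-vent button, 18 mm across, in the middle of the lid; 75 mm above the counter while open (up).
- vent (a joint): How far the vent button is pressed, in m: 0 up (open, as it must stay), 0.004 shut. It gives way at 3 N and stays down once past 3 mm.
- mug: Bystander: terracotta mug 80 mm across, 85 mm high, handle on its +y side. Origin: centre of its underside.
- jar: Bystander: amber glass jar with steel cap, 56 mm across, 85 mm high. Origin: centre of its underside.
- spoon: Bystander: wooden spoon 200 mm long lying along its own x axis. Origin: underside, near mid-length.
Things that resemble listed ones, but are neither listed nor needed, are in the scene too. Several things look just like the box: the one meant starts farthest to the robot's right.

How it is judged (in metres and radians):
At the end, for the whole second after the job is handed in: All four rim sections are clicked shut (each more than 6.5 of 8 mm down), the vent is still up (less than 1.5 mm down), the box stands level and at rest on the counter within 30 mm of where it stood, and the mug, jar and spoon are within 30 mm of where they were (value of joint each of seal_near, seal_far, seal_left, seal_right above 0.0065 m and value of joint vent below 0.0015 m and distance of each of box, mug, jar, spoon from where it was at the start of the episode below 0.03 m and height (world z) of box below 0.006 m and angle between box's own z axis and vertical below 0.05 rad and linear speed of box below 0.01 m/s); the robot touches nothing.
It fails at once if the box is lifted off the counter or tipped (height (world z) of box above 0.01 m or angle between box's own z axis and vertical above 0.12 rad).
It fails at once if the box is shoved more than 40 mm along the counter (distance of box from where it was at the start of the episode above 0.04 m).
It fails at once if the steam vent is pressed shut (value of joint vent above 0.003 m).
It fails at once if the mug, jar or spoon is lifted, or moved more than 40 mm (distance of any of mug, jar, spoon from where it was at the start of the episode above 0.04 m or height (world z) of any of mug, jar, spoon above 0.02 m).
It also fails if it takes over 45 s, if anything falls off the work surface, if the arm or the gripper's body presses on something with over 40 N, if the wrist force passes 120 N, or if a joint passes its speed limit or range.

ROBOT

A 6-joint arm with a two-finger parallel gripper is mounted at the origin on the work surface. World frame = base frame: x ahead of the robot, y to its left, z up, the work surface at z = 0. Lengths are in m, angles in degrees, forces in N, time in s.
With the tool pointing down it reaches from about 0.375 to 0.75 m from the base axis. Payload 9 kg.
Tool frame: the origin (TCP) lies at the very end of the fingers, on their centre line; the grasp point (between the pads) lies 19 mm behind it (r.grip_depth is the distance from the TCP to the grasp point, in m); y points along the fingers, z is the direction in which the jaws open and shut, and the axes are right-handed (so a half turn about y gives the same grasp; the last joint's range is limited). The gripper opens to 85 mm and grips with 20 to 120 N. Pads are 22 mm wide; open, the fingers measure 114 mm over their backs; the gripper's body (76 mm by 85 mm) begins 54 mm behind the grasp point. The pads swing forward as they close: fully open they stand 13 mm farther back than shut.
Start: joints at [54.334, 5.964, 5.575, 89.605, 0, 77.527], TCP at [0.236, 0.552, 0.231] pointing down, gripper open.
Joint ranges: [-171.21, 171.21], [-48.23, 106.86], [-62.78, 66.21], [-105.2, 120.99], [-86.42, 89.51], [-180, 180]. Speed limits (degrees/s): [127.2, 127.2, 147.25, 180, 180, 180].

INTERFACE

Orientations are given as [roll, pitch, yaw] about the fixed x, y, z axes, in that order (R = Rz(yaw) Ry(pitch) Rx(roll)).
In Python, from bench import read_state, optics, r gives the robot as it stands.
- The arm moves only by the tool jog_arm, never from a script. Its argument "plan" is a list of rows, each an object with "claw": the opening, from -1 (shut) to 1 (fully open), so that 0 is half open; "dp": the shift along the tool's x, y, z in cm, a list of three; "roll": the turn about the tool's y in degrees. In form: [{"claw": claw, "dp": [tx, ty, tz], "roll": roll}, ...]. A call has 1 to 8 rows; each row is the pose to reach, as a shift and turn from the pose measured when the call began, along the tool's axes at that moment; what a row does not reach only later rows make up. A row lasts 1/12 s, in which the tool goes at most 41.7 mm and 7.16 degrees, less where a joint would pass 70% of its speed; a pose out of reach is approached as far as the arm can. A call with a gripper value outside its range is refused whole. The fingers move at their own pace and stop on an object; "force" is the grip in N (left out, the last holds). Time passes only in rows, so rows that repeat a pose let the fingers close. It gives the time, the measured TCP pose, the force and the opening at its end, in the units of the state.
- read_state(): the state, without advancing time (a new reading comes with each control period).
- optics.camera(name): name is "side" or "top"; returns a dict with "img" (420x560x3 uint8, blue, green, red), "fx", "fy", "cx", "cy" (pixels), "k1" (the pictures are not rectified: a ray, as slopes to the right and down, at radius r is drawn at 1 + k1 r^2 times it, then the intrinsics apply), "R" (3x3) and "t" (3): a world point X has camera coordinates R X + t. Camera axes: x right, y down, z forward; pixel columns grow to the right and rows downward; lengths in m; the calibration is good to about 2 mm. A picture is of the moment at which its call begins. There is no depth.
- r.finish_job(): hands the job in, once; it reports no verdict.
The state is a dict: "time": time; "q": joint angles; "joint_velocities": joint speeds; "joint_torque": joint torques, N m; "eef_pos": TCP position; "eef_rot": TCP orientation; "ft_force": force on the tool from outside, world axes, zero at the start; "torque": the same for the moment, N m; "width": opening from 0.0 (shut) to 1.0 (fully open).
Only numpy, scipy, OpenCV 4.12 (cv2) and the standard library are available. Lean on these libraries where they do the work, as an engineer would, in place of code of your own. Each camera call takes 0.05 s, during which the arm holds its last target.

## Working session

There is one attempt and no reset: what is moved stays moved. The work goes in short steps, Python scripts to look and compute and a tool call to move; the robot and the scene stay as the last step left them, time stands still between calls to the robot, and variables do not carry over. Pictures are saved under pics/ and viewed, and the job is handed in when it is done.

Besides the shell and the picture viewer there is one more tool, called after "Emit:" by a JSON object that holds its "api" and its "payload". jog_arm: Moves the arm, as the interface text tells. Its arguments: {"type":"object","properties":{"plan":{"type":"array","items":{"type":"object","properties":{"claw":{"type":"number"},"dp":{"type":"array","items":{"type":"number"}},"roll":{"type":"number"}}}},"force":{"type":"number"}},"required":["plan"]}

```bash
mkdir -p pics
python3 - <<'E'
from bench import read_state, optics, r
import cv2
s=read_state();print({k:s[k] for k in('time','eef_pos','eef_rot','q','ft_force','width')})
for n in('top','side'):
    c=optics.camera(n);cv2.imwrite(f'pics/{n}0.png',c['img']);print(n,c['fx'],c['cx'],c['cy'],c['k1'],c['R'],c['t'])
E
```

```text
{'time': 0.0, 'eef_pos': array([0.23609663, 0.55123712, 0.23051917]), 'eef_rot': array([-9.00746466e+01,  1.54622065e-02, -2.31935082e+01]), 'q': array([ 5.43337456e+01,  5.99918936e+00,  5.52733793e+00,  8.96043729e+01,
       -1.02453654e-03,  7.75272445e+01]), 'ft_force': array([-0.5644217 ,  0.31595885,  0.40634429]), 'width': 0.9955397167289394}
top 400.1097714084256 278.0370324677366 213.13222932883906 0.031104587055142605 [[ 0.0895594  -0.99596027 -0.00650054]
 [-0.96805891 -0.08551212 -0.23568968]
 [ 0.23418168  0.02740113 -0.97180663]] [0.06458396 0.54728894 0.90252377]
side 490.02208509199437 279.5473445513589 206.11700500788388 -0.055515390667920904 [[ 0.96491482 -0.26188982 -0.01879155]
 [-0.16901417 -0.5647611  -0.80776179]
 [ 0.20093185  0.78259736 -0.58920944]] [-0.48235804  0.20096723  1.10591856]
```

View pics/top0.png

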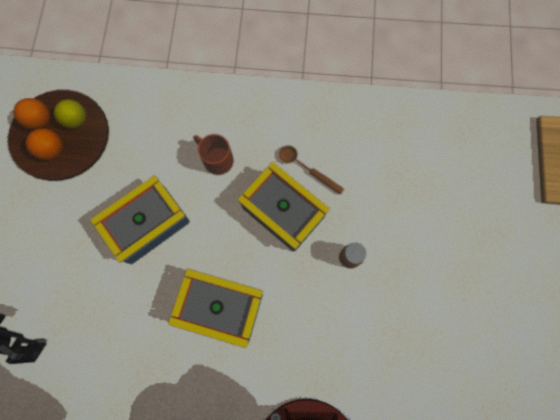

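View pics/side0.png

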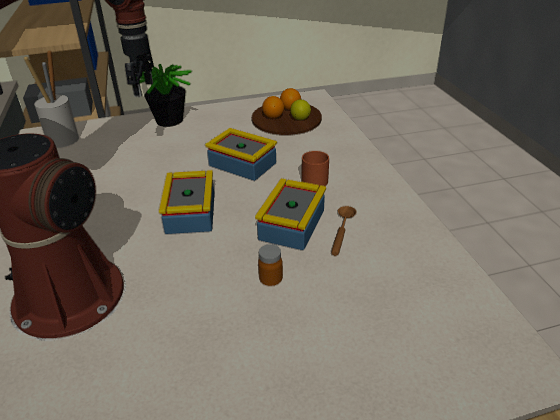

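The top view shows the target box at about (284,205), the rightmost of three. The mug is at (215,153), the spoon runs (288,155)-(340,190), and the jar is at (352,255). I'll measure these next.

```bash
cat > h.py <<'E'
import numpy as np, cv2
from bench import read_state, optics, r
def cast(c,uv,z):
    K=np.array([[c['fx'],0,c['cx']],[0,c['fy'],c['cy']],[0,0,1]])
    n=cv2.undistortPoints(np.array(uv,float).reshape(-1,1,2),K,np.array([c['k1'],0,0,0]),None,None).reshape(-1,2) 
    R=np.array(c['R']);t=np.array(c['t']);C=-R.T@t
    d=np.c_[n,np.ones(len(n))]@R
    return C+d*((z-C[2])/d[:,2])[:,None]
def mask(img,lo,hi): return cv2.inRange(cv2.cvtColor(img,cv2.COLOR_BGR2HSV),lo,hi)
E
python3 - <<'E'
from h import *
for n,cen,gr in(('top',(284,205),None),('side',(292,204),None)):
    c=optics.camera(n);m=mask(c['img'],(22,130,90),(34,255,255))
    cs,_=cv2.findContours(m,cv2.RETR_EXTERNAL,cv2.CHAIN_APPROX_NONE)
    for k in cs:
        if cv2.pointPolygonTest(k,cen,False)>0:
            P=cast(c,k.reshape(-1,2),0.082)[:,:2]*1000
            rc=cv2.minAreaRect(P.astype(np.float32));print(n,rc,cv2.boxPoints(rc).round(1).tolist())
            h=cv2.convexHull(k);q=cv2.approxPolyDP(h,8,True).reshape(-1,2);print(q.tolist(),cast(c,q,.082)[:,:2].round(4).tolist())
    g=mask(c['img'],(40,80,30),(85,255,255));x0,y0=cen
    w=np.zeros_like(g);w[y0-15:y0+15,x0-15:x0+15]=g[y0-15:y0+15,x0-15:x0+15]
    M=cv2.moments(w,True);uv=(M['m10']/M['m00'],M['m01']/M['m00']);print('vent',uv,M['m00'],cast(c,[uv],.075))
    x0,y0=cen;cv2.imwrite(f'pics/{n}z.png',cv2.resize(c['img'][y0-60:y0+60,x0-75:x0+75],None,fx=5,fy=5,interpolation=2))
    if n=='top':
        print('mug top',cast(c,[(215,148)],.085),'jar',cast(c,[(354,252)],.085),'spoon',cast(c,[(288,155),(342,191)],.01))
E
```

```text
top ((558.8399047851562, 103.07357788085938), (183.6863555908203, 129.054931640625), 54.15705108642578) [[452.79998779296875, 66.4000015258789], [557.4000244140625, -9.199999809265137], [664.9000244140625, 139.6999969482422], [560.2999877929688, 215.3000030517578]]
[[271, 163], [328, 208], [295, 248], [238, 200]] [[0.6599, 0.141], [0.5584, -0.005], [0.4558, 0.0657], [0.5593, 0.211]]
vent (282.9298245614035, 204.47368421052633) 57.0 [[0.55954023 0.10284203 0.075     ]]
mug top [[0.6856513  0.28202249 0.085     ]] jar [[ 0.45817296 -0.07064217  0.085     ]] spoon [[ 0.71324786  0.10236803  0.01      ]
 [ 0.62619389 -0.04540667  0.01      ]]
side ((557.572998046875, 92.65478515625), (194.12722778320312, 130.4322509765625), 54.255218505859375) [[447.8999938964844, 52.0], [553.7999877929688, -24.200000762939453], [667.2000122070312, 133.3000030517578], [561.2999877929688, 209.5]]
[[325, 186], [304, 229], [255, 218], [281, 178]] [[0.6627, 0.1345], [0.5549, -0.0227], [0.4538, 0.0517], [0.5615, 0.2058]]
vent (291.6, 203.34285714285716) 35.0 [[0.55864183 0.09389665 0.075     ]]
```

```bash
ls pics
```

```text
side0.png
sidez.png
top0.png
topz.png
```

View pics/sidez.png

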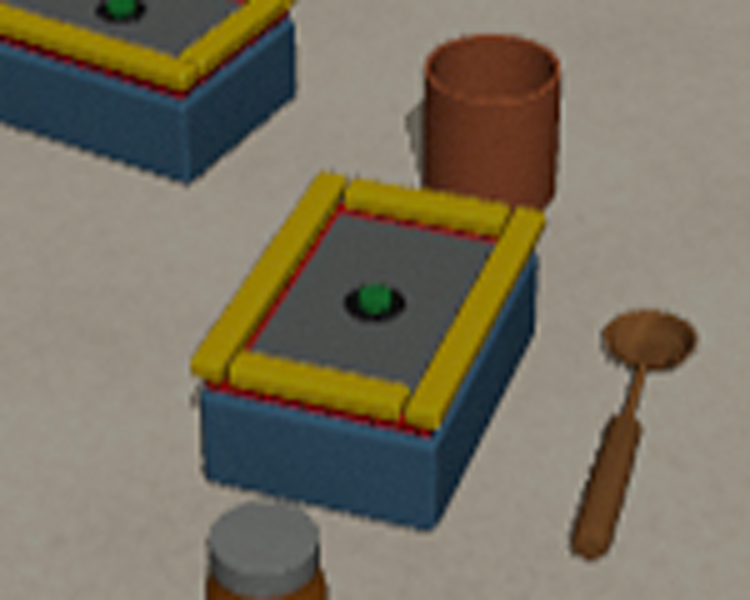

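View pics/topz.png

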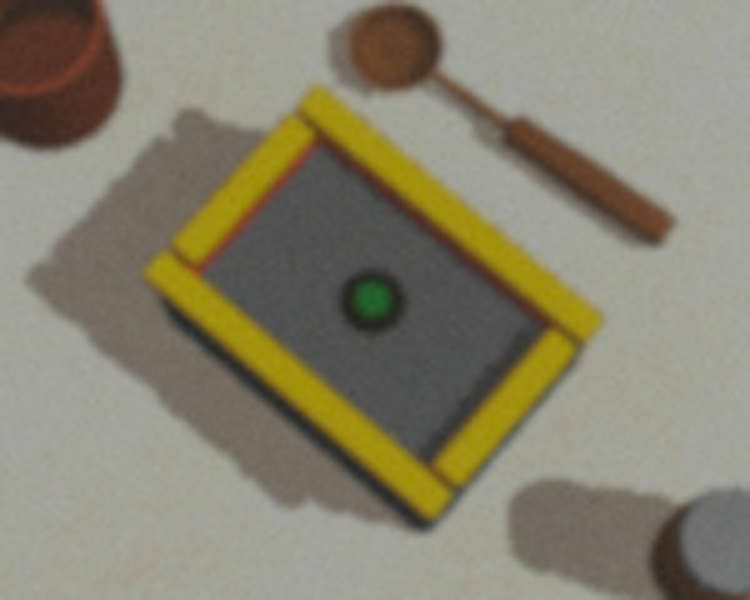

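Run:
```python
from h import *
from scipy.spatial.transform import Rotation as Ro
s=read_state();Rt=Ro.from_euler('xyz',s['eef_rot'],degrees=True).as_matrix()
print(Rt.round(3)); print((Rt.T@(np.array([.559,.102,.2])-s['eef_pos'])*100).round(2),s['time'])
```

```text
[[ 0.919 -0.001  0.394]
 [-0.394 -0.001  0.919]
 [-0.    -1.    -0.001]]
[ 47.37   3.09 -28.59] 0.2
```

All four sections stand open, with red gasket visible below them. I'm moving over the box with the jaws shut and turning 12.6° so the tool lines up with it.

Emit:
{"api": "jog_arm", "payload": {"plan": [{"claw": -1,"dp": [3.4,0.2,-2.0],"roll": 1.6},{"claw": -1,"dp": [6.8,0.4,-4.1],"roll": 3.2},{"claw": -1,"dp": [10.2,0.6,-6.1],"roll": 4.8},{"claw": -1,"dp": [13.6,0.8,-8.2],"roll": 6.4},{"claw": -1,"dp": [17,1.1,-10.2],"roll": 8},{"claw": -1,"dp": [20.4,1.4,-12.3],"roll": 9.6},{"claw": -1,"dp": [23.8,1.6,-14.3],"roll": 11.2},{"claw": -1,"dp": [27.2,1.8,-16.4],"roll": 12.6}], "force": 40}}

```text
time: 0.87
eef_pos: [0.4223, 0.2918, 0.2127]
eef_rot: [-90.0, -0.0, -35.9]
ft_force: [1.3, 0.2, -0.7]
width: -0.002
```

```bash
cat > go.py <<'E'
import sys
from h import *
from scipy.spatial.transform import Rotation as Ro
# deltas in tool axes to each section centre at height z; box centre/yaw as measured
C=np.array([.559,.101]);a=np.radians(-35.8);bx=np.array([np.cos(a),np.sin(a)]);by=np.array([-np.sin(a),np.cos(a)])
T={'near':C-.056*bx,'far':C+.056*bx,'left':C+.083*by,'right':C-.083*by}
s=read_state();Rt=Ro.from_euler('xyz',s['eef_rot'],degrees=True).as_matrix()
print('t',round(s['time'],2),'pos',s['eef_pos'].round(4),'rot',s['eef_rot'].round(1),'f',np.round(s['ft_force'],1),'w',round(s['width'],3))
for k,v in T.items(): print(k,(Rt.T@(np.r_[v,.1]-s['eef_pos'])*100).round(2))
E
python3 go.py
```

```text
t 0.87 pos [0.4223 0.2918 0.2127] rot [-90.   -0.  -35.9] f [ 1.3  0.2 -0.7] w -0.002
near [16.66 11.28 -7.45]
far [27.86 11.28 -7.44]
left [22.25 11.27  0.86]
right [ 22.27  11.28 -15.74]
```

Emit:
{"api": "jog_arm", "payload": {"plan": [{"claw": -1,"dp": [4,0.5,0.2],"roll": 0},{"claw": -1,"dp": [8,1.5,0.3],"roll": 0},{"claw": -1,"dp": [12,3,0.5],"roll": 0},{"claw": -1,"dp": [16,5,0.6],"roll": 0},{"claw": -1,"dp": [19.5,7,0.8],"roll": 0},{"claw": -1,"dp": [22.2,9,0.9],"roll": 0},{"claw": -1,"dp": [22.2,11,0.9],"roll": 0},{"claw": -1,"dp": [22.2,11.3,0.9],"roll": 0}]}}

```text
time: 1.53
eef_pos: [0.6059, 0.1674, 0.0948]
eef_rot: [-90.3, 0.3, -36.0]
ft_force: [-1.6, -0.2, 0.3]
width: 0.001
```

```bash
python3 go.py
python3 - <<'E'
from h import *
for n,(x0,y0) in(('top',(284,205)),('side',(292,204))):
    c=optics.camera(n);cv2.imwrite(f'pics/{n}1.png',cv2.resize(c['img'][y0-60:y0+60,x0-75:x0+75],None,fx=5,fy=5,interpolation=2))
E
```

```text
t 1.53 pos [0.6059 0.1674 0.0948] rot [-90.3   0.3 -36. ] f [-1.6 -0.2  0.3] w 0.001
near [-5.49 -0.45 -8.15]
far [ 5.71 -0.51 -8.12]
left [ 0.08 -0.52  0.16]
right [  0.14  -0.44 -16.44]
```

View pics/top1.png

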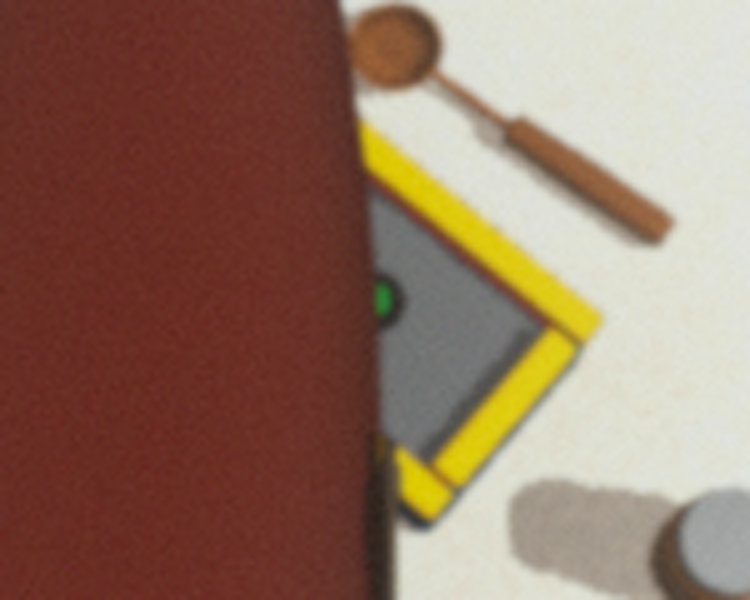

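View pics/side1.png

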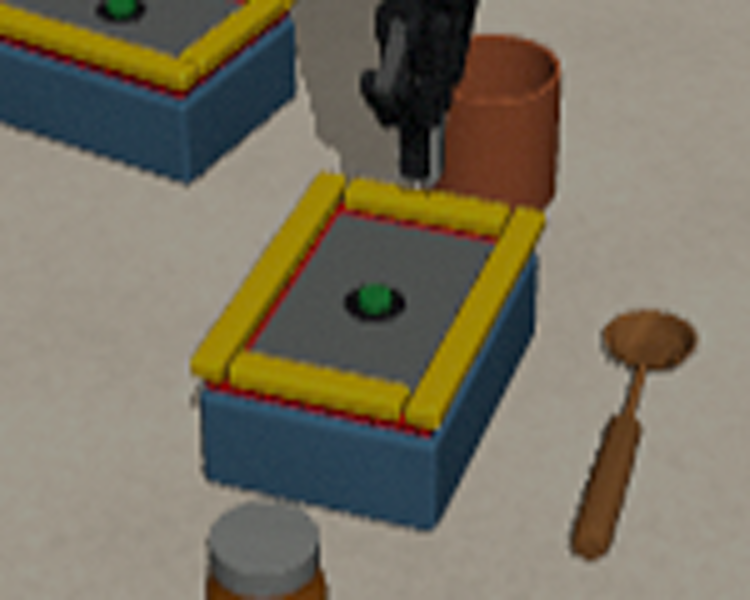

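The side view has the fingertip just above the middle of the left section, at about (418,185) in the crop. Pressing down now.

Emit:
{"api": "jog_arm", "payload": {"plan": [{"claw": -1,"dp": [0.1,0.5,0.1],"roll": 0},{"claw": -1,"dp": [0.1,1.0,0.1],"roll": 0},{"claw": -1,"dp": [0.1,1.4,0.1],"roll": 0},{"claw": -1,"dp": [0.1,1.7,0.1],"roll": 0},{"claw": -1,"dp": [0.1,1.9,0.1],"roll": 0},{"claw": -1,"dp": [0.1,2.0,0.1],"roll": 0},{"claw": -1,"dp": [0.1,2.0,0.1],"roll": 0}]}}

```text
time: 2.22
eef_pos: [0.6075, 0.1698, 0.0791]
eef_rot: [-90.1, 0.1, -35.8]
ft_force: [-2.1, 2.1, 2.4]
width: -0.004
```

```bash
python3 go.py
cat > pic.py <<'E'
import sys
from h import *
x0,y0=292,204
c=optics.camera('side');cv2.imwrite(f'pics/{sys.argv[1]}.png',cv2.resize(c['img'][y0-60:y0+60,x0-75:x0+75],None,fx=5,fy=5,interpolation=2))
E
python3 pic.py s2
```

```text
t 2.22 pos [0.6075 0.1698 0.0791] rot [-90.1   0.1 -35.8] f [-2.1  2.1  2.4] w -0.004
near [-5.51 -2.06 -8.42]
far [ 5.69 -2.09 -8.41]
left [ 0.08 -2.09 -0.12]
right [  0.09  -2.06 -16.72]
```

View pics/s2.png

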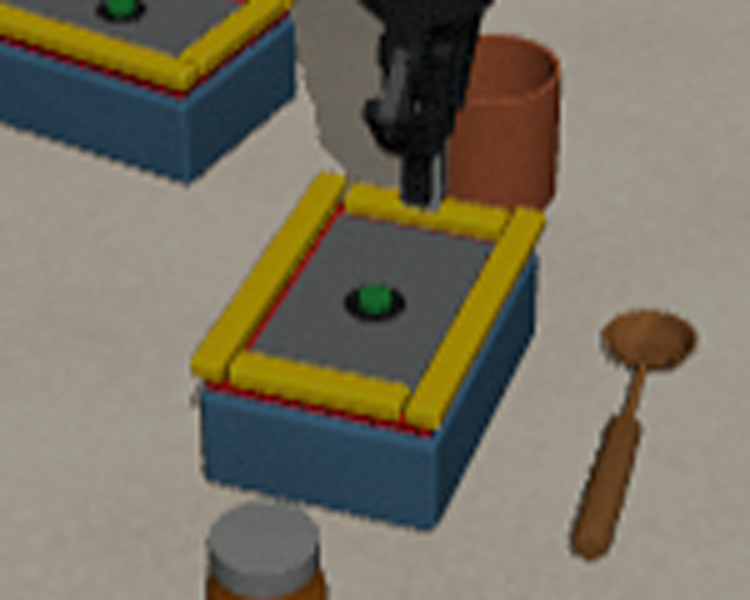

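The force is low and the section is part way down. Pressing farther.

Emit:
{"api": "jog_arm", "payload": {"plan": [{"claw": -1,"dp": [0,0.3,0],"roll": 0},{"claw": -1,"dp": [0,0.5,0],"roll": 0},{"claw": -1,"dp": [0,0.7,0],"roll": 0},{"claw": -1,"dp": [0,0.7,0],"roll": 0}]}}

```text
time: 2.6
eef_pos: [0.6078, 0.1697, 0.074]
eef_rot: [-90.1, 0.1, -35.8]
ft_force: [-6.5, 0.5, 15.6]
width: 0.002
```

```bash
python3 go.py; python3 pic.py s3
```

```text
t 2.6 pos [0.6078 0.1697 0.074 ] rot [-90.1   0.1 -35.8] f [-6.5  0.5 15.6] w 0.002
near [-5.54 -2.58 -8.43]
far [ 5.66 -2.59 -8.42]
left [ 0.06 -2.6  -0.13]
right [  0.07  -2.58 -16.73]
```

View pics/s3.png

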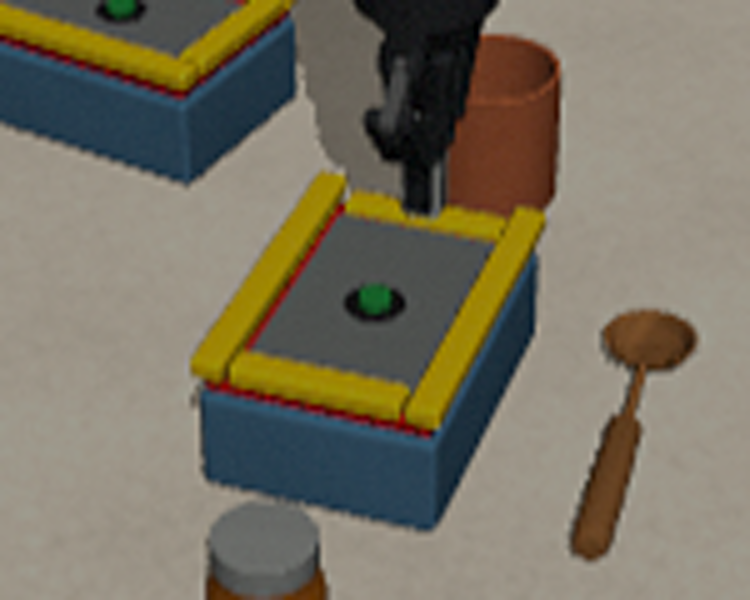

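The left section has gone down: TCP z is 0.074 at 15.6 N and no gasket shows. Next I'll lift and cross to the far section.

Emit:
{"api": "jog_arm", "payload": {"plan": [{"claw": -1,"dp": [0,-1.5,0],"roll": 0},{"claw": -1,"dp": [0,-3.0,0],"roll": 0},{"claw": -1,"dp": [2,-3.2,-3],"roll": 0},{"claw": -1,"dp": [4,-3,-6],"roll": 0},{"claw": -1,"dp": [5.6,-2.6,-8.4],"roll": 0},{"claw": -1,"dp": [5.6,-2.2,-8.4],"roll": 0},{"claw": -1,"dp": [5.6,-2.0,-8.4],"roll": 0}]}}

```text
time: 3.23
eef_pos: [0.6037, 0.0672, 0.0931]
eef_rot: [-90.1, 0.1, -36.0]
ft_force: [-0.5, 0.7, -0.1]
width: -0.005
```

```bash
python3 go.py; python3 pic.py s4
```

```text
t 3.23 pos [0.6037 0.0672 0.0931] rot [-90.1   0.1 -36. ] f [-0.5  0.7 -0.1] w -0.005
near [-11.2   -0.67   0.09]
far [-0.   -0.69  0.12]
left [-5.63 -0.7   8.41]
right [-5.58 -0.67 -8.19]
```

View pics/s4.png

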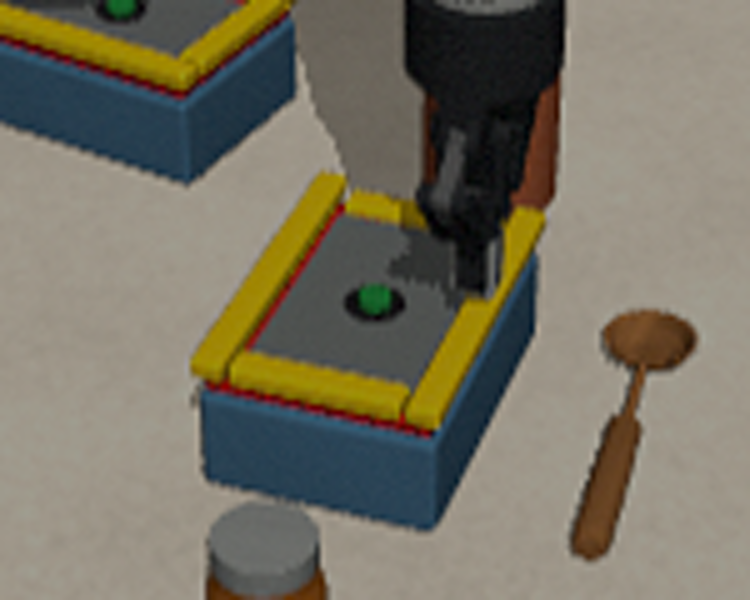

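Emit:
{"api": "jog_arm", "payload": {"plan": [{"claw": -1,"dp": [0,0.5,0],"roll": 0},{"claw": -1,"dp": [0,0.9,0],"roll": 0},{"claw": -1,"dp": [0,1.3,0],"roll": 0},{"claw": -1,"dp": [0,1.6,0],"roll": 0},{"claw": -1,"dp": [0,1.9,0],"roll": 0},{"claw": -1,"dp": [0,2.2,0],"roll": 0},{"claw": -1,"dp": [0,2.3,0],"roll": 0},{"claw": -1,"dp": [0,2.3,0],"roll": 0}]}}

```text
time: 3.95
eef_pos: [0.6036, 0.069, 0.0738]
eef_rot: [-90.1, 0.1, -35.9]
ft_force: [-16.3, 1.7, 32.9]
width: 0.004
```

```bash
python3 go.py; python3 pic.py s5
```

```text
t 3.95 pos [0.6036 0.069  0.0738] rot [-90.1   0.1 -35.9] f [-16.3   1.7  32.9] w 0.004
near [-11.1   -2.61  -0.03]
far [ 0.1  -2.62 -0.01]
left [-5.5  -2.62  8.28]
right [-5.49 -2.61 -8.32]
```

View pics/s5.png

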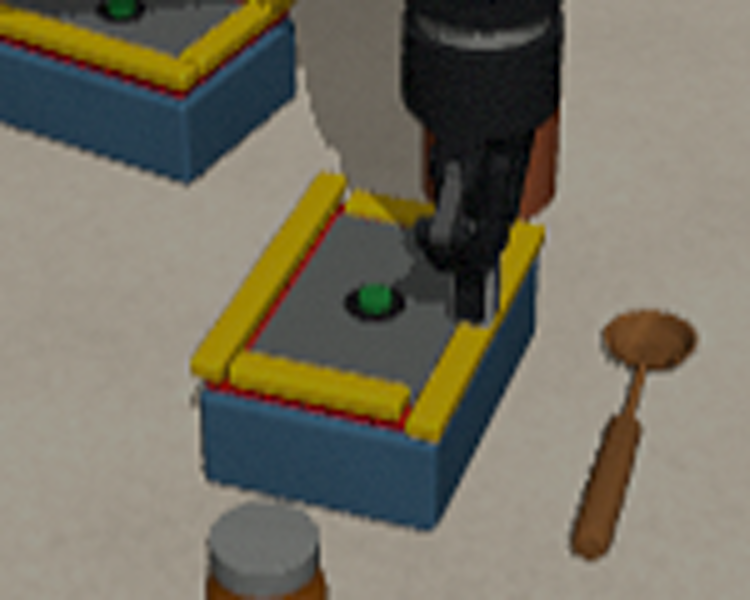

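The far section is shut: it stands lower than the right section's end at (420,425), and TCP z is 0.0738. Moving on to the right section.

Emit:
{"api": "jog_arm", "payload": {"plan": [{"claw": -1,"dp": [0,-1.5,0],"roll": 0},{"claw": -1,"dp": [0,-3.0,0],"roll": 0},{"claw": -1,"dp": [-2,-3.2,-3],"roll": 0},{"claw": -1,"dp": [-4,-3,-6],"roll": 0},{"claw": -1,"dp": [-5.5,-2.6,-8.3],"roll": 0},{"claw": -1,"dp": [-5.5,-2.2,-8.3],"roll": 0},{"claw": -1,"dp": [-5.5,-2.0,-8.3],"roll": 0}]}}

```text
time: 4.58
eef_pos: [0.5096, 0.0339, 0.0933]
eef_rot: [-90.1, 0.1, -35.9]
ft_force: [0.4, -0.4, 1.0]
width: 0.0
```

```bash
python3 go.py; python3 pic.py s6
```

```text
t 4.58 pos [0.5096 0.0339 0.0933] rot [-90.1   0.1 -35.9] f [ 0.4 -0.4  1. ] w 0.0
near [-5.53 -0.67  8.32]
far [ 5.67 -0.68  8.34]
left [ 0.05 -0.68 16.63]
right [ 0.08 -0.67  0.03]
```

View pics/s6.png

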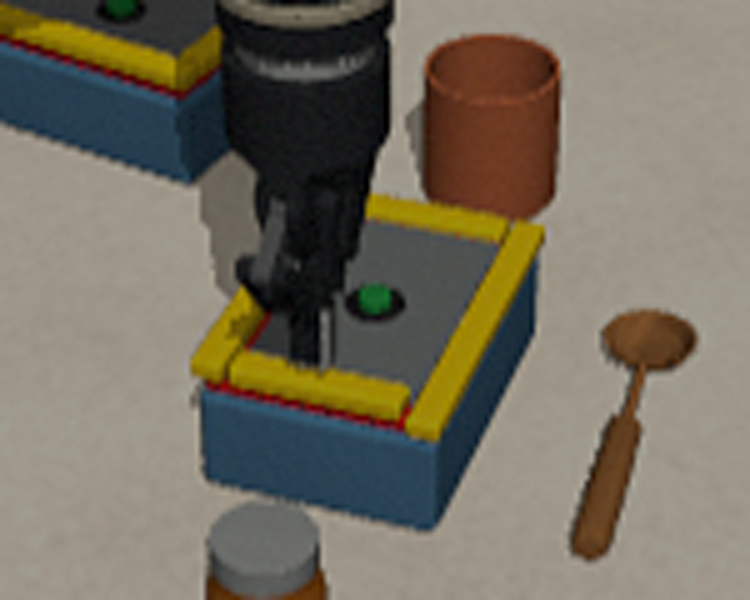

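The fingertip stands over the middle of the right section at about (312,362). Left and far stay shut.

Emit:
{"api": "jog_arm", "payload": {"plan": [{"claw": -1,"dp": [0,0.5,0],"roll": 0},{"claw": -1,"dp": [0,0.9,0],"roll": 0},{"claw": -1,"dp": [0,1.3,0],"roll": 0},{"claw": -1,"dp": [0,1.6,0],"roll": 0},{"claw": -1,"dp": [0,1.9,0],"roll": 0},{"claw": -1,"dp": [0,2.1,0],"roll": 0},{"claw": -1,"dp": [0,2.2,0],"roll": 0},{"claw": -1,"dp": [0,2.2,0],"roll": 0}]}}

```text
time: 5.3
eef_pos: [0.5109, 0.0342, 0.0738]
eef_rot: [-90.0, -0.0, -35.8]
ft_force: [-10.2, 1.8, 25.1]
width: -0.003
```

```bash
python3 go.py; python3 pic.py s7
```

```text
t 5.3 pos [0.5109 0.0342 0.0738] rot [-90.   -0.  -35.8] f [-10.2   1.8  25.1] w -0.003
near [-5.61 -2.62  8.23]
far [ 5.59 -2.62  8.23]
left [-0.02 -2.62 16.53]
right [-0.01 -2.62 -0.07]
```

View pics/s7.png

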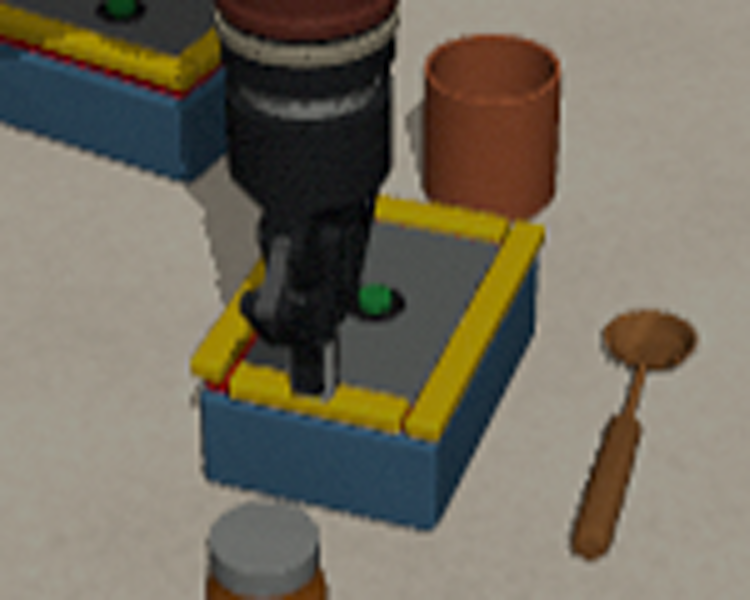

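The right section is shut. Near is the last one.

Emit:
{"api": "jog_arm", "payload": {"plan": [{"claw": -1,"dp": [0,-1.5,0],"roll": 0},{"claw": -1,"dp": [0,-3.0,0],"roll": 0},{"claw": -1,"dp": [-2,-3.2,3],"roll": 0},{"claw": -1,"dp": [-4,-3,6],"roll": 0},{"claw": -1,"dp": [-5.6,-2.6,8.2],"roll": 0},{"claw": -1,"dp": [-5.6,-2.2,8.2],"roll": 0},{"claw": -1,"dp": [-5.6,-2.0,8.2],"roll": 0}]}}

```text
time: 5.93
eef_pos: [0.513, 0.1346, 0.0928]
eef_rot: [-90.1, 0.0, -35.7]
ft_force: [-0.5, 0.7, -0.5]
width: 0.0
```

```bash
python3 go.py; python3 pic.py s8
```

```text
t 5.93 pos [0.513  0.1346 0.0928] rot [-90.1   0.  -35.7] f [-0.5  0.7 -0.5] w 0.0
near [ 0.1  -0.72 -0.04]
far [11.3  -0.72 -0.06]
left [ 5.71 -0.73  8.25]
right [ 5.68 -0.71 -8.35]
```

View pics/s8.png

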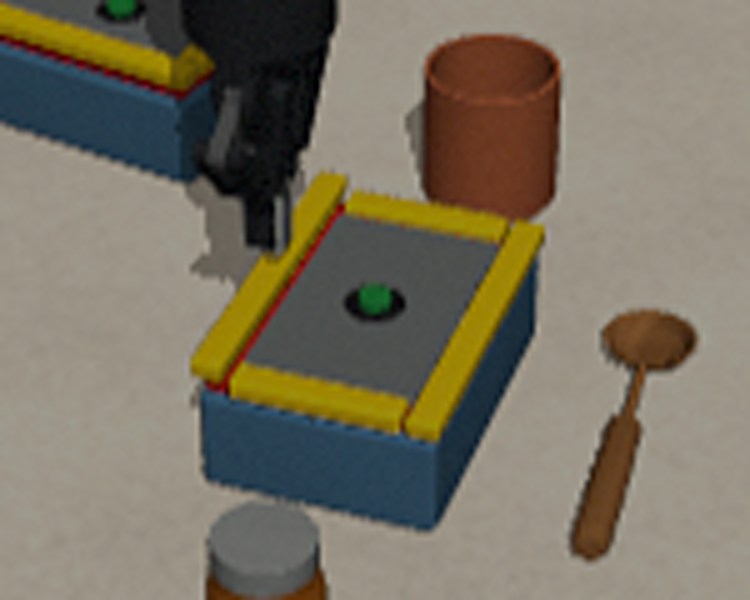

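Emit:
{"api": "jog_arm", "payload": {"plan": [{"claw": -1,"dp": [0.1,0.5,0],"roll": 0},{"claw": -1,"dp": [0.1,0.9,0],"roll": 0},{"claw": -1,"dp": [0.1,1.3,0],"roll": 0},{"claw": -1,"dp": [0.1,1.6,0],"roll": 0},{"claw": -1,"dp": [0.1,1.9,0],"roll": 0},{"claw": -1,"dp": [0.1,2.1,0],"roll": 0},{"claw": -1,"dp": [0.1,2.2,0],"roll": 0},{"claw": -1,"dp": [0.1,2.2,0],"roll": 0}]}}

```text
time: 6.65
eef_pos: [0.514, 0.1325, 0.0738]
eef_rot: [-90.1, -0.0, -35.8]
ft_force: [-14.2, -3.0, 31.1]
width: 0.001
```

```bash
python3 go.py
```

```text
t 6.65 pos [0.514  0.1325 0.0738] rot [-90.1  -0.  -35.8] f [-14.2  -3.   31.1] w 0.001
near [-0.11 -2.62  0.07]
far [11.09 -2.61  0.07]
left [ 5.5  -2.63  8.37]
right [ 5.49 -2.6  -8.23]
```

Emit:
{"api": "jog_arm", "payload": {"plan": [{"claw": -1,"dp": [0,-2,0],"roll": 0},{"claw": -1,"dp": [0,-5,0],"roll": 0},{"claw": -1,"dp": [0,-9,0],"roll": 0},{"claw": -1,"dp": [-2,-12,3],"roll": 0},{"claw": -1,"dp": [-4,-14,6],"roll": 0},{"claw": -1,"dp": [-6,-14,9.5],"roll": 0},{"claw": -1,"dp": [-8,-14,13],"roll": 0},{"claw": -1,"dp": [-10,-14,16],"roll": 0}]}}

```text
time: 7.32
eef_pos: [0.5271, 0.3231, 0.2139]
eef_rot: [-90.0, -0.1, -35.8]
ft_force: [1.2, 0.3, -0.2]
width: 0.0
```

Emit:
{"api": "jog_arm", "payload": {"plan": [{"claw": -1,"dp": [-2,0,3.5],"roll": 0},{"claw": -1,"dp": [-4,0,7],"roll": 0},{"claw": -1,"dp": [-5,0,10],"roll": 0},{"claw": -1,"dp": [-5,0,10],"roll": 0}]}}

```text
time: 7.65
eef_pos: [0.5448, 0.4379, 0.2099]
eef_rot: [-90.1, 0.1, -35.6]
ft_force: [-0.2, -0.4, -0.2]
width: 0.003
```

```bash
python3 go.py|head -1; python3 pic.py s9
python3 - <<'E'
from h import *
c=optics.camera('top');cv2.imwrite('pics/t9.png',c['img'])
a=cv2.imread('pics/side0.png')
m=mask(c['img'],(22,130,90),(34,255,255))
cs,_=cv2.findContours(m,cv2.RETR_EXTERNAL,cv2.CHAIN_APPROX_NONE)
for k in cs:
    if cv2.pointPolygonTest(k,(284,205),False)>0: print(cv2.minAreaRect((cast(c,k.reshape(-1,2),.074)[:,:2]*1000).astype(np.float32)))
E
```

```text
t 7.65 pos [0.5448 0.4379 0.2099] rot [-90.1   0.1 -35.6] f [-0.2 -0.4 -0.2] w 0.003
((558.67431640625, 103.25424194335938), (183.33314514160156, 129.3195037841797), 54.19123458862305)
```

View pics/s9.png

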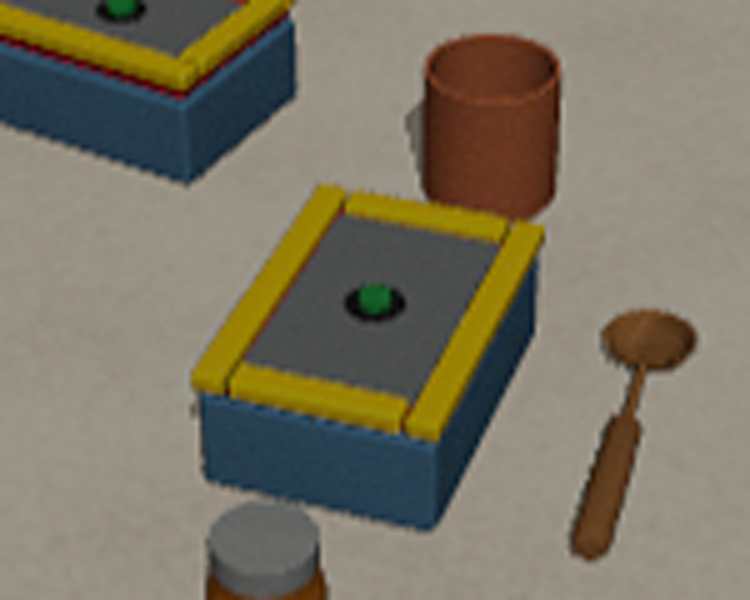

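View pics/t9.png

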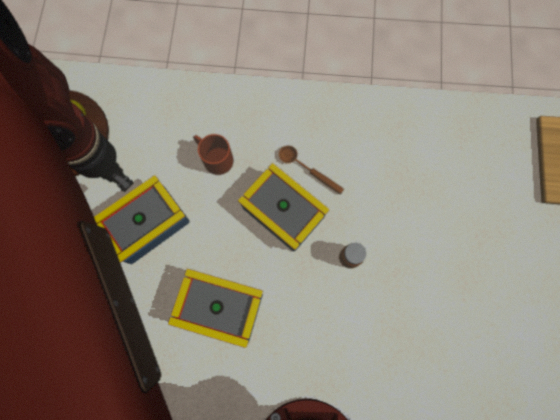

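All four sections sit at the same level with no gasket showing. The vent is up at (375,298) and nothing has shifted. Handing in.

```bash
python3 -c "
from bench import r
print(r.finish_job())"
```

```text
the job is handed in; nothing more can be done
None
```

I pressed all four rim sections shut on the rightmost box, in the order left, far, right, near, with the jaws closed and pressing straight down. I then moved the arm clear and handed the job in at about 7.7 s.

- **Sections:** each press ended with the fingertips at z ≈ 0.074 m, the shut height, at 16 to 33 N vertically. Afterwards the side view showed all four sections level, apart from a faint orange line along the near section's inner edge, which I took for image blur. The first push on the left section stopped part way, at 0.079 m, so I pressed it again until it clicked.
- **Box and surroundings:** measured from the top camera, the box moved less than 1 mm and turned by under 0.1°. By eye, the vent was still up and the mug, jar and spoon were where they started.
- **Disagreement:** at the start, the two cameras differed by about 6 to 10 mm in the box's y position. I relied mainly on the top view, and every press still landed on its section.

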